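# Load the cell carrier and probe its contact

### The job

Two loose battery cells stand on the bench: stand one in each of the two empty wells of the cell carrier, fully down and upright, leaving the third cell in its well. Then lift the test probe out of its stand and hold its tip on the dark dot of the carrier's sloped brass contact, probe square to the slope, pressing gently so that the spring contact goes about half way down. Finish while still holding the probe there in the gripper, and leave the drive, jar and screwdriver alone.

Things in the scene. Friction and masses are not known exactly. Their poses are not given: they have to be found in the camera images.
- carrier: grey cell carrier fixed to the bench, 70 mm in its x, 200 mm in its y. Origin on the bench at its middle; z up. The well block is 28 mm high (y -100 to +38 mm) with a row of three round wells on its y axis, at y = -76, -30 and +16 mm, each 22 mm across and 22 mm deep (floor 6 mm above the bench). At the +y end is the contact console, a low black block with a sloped top; the contact stands at about y = +70 mm, x = -6 mm, its top about 43 mm above the bench.
- well0 (a point): centre of the floor of the well at y = -76 mm, the one farthest from the contact; cell_c already stands in it. z up.
- well1 (a point): centre of the floor of the middle well (y = -30 mm), empty at the start; 22 mm across, 22 mm deep. z up.
- well2 (a point): centre of the floor of the well nearest the contact (y = +16 mm), empty at the start; 22 mm across, 22 mm deep. z up.
- contact_top (a point): the dark dot (5 mm) at the centre of the top of the brass spring contact, an 18 mm disc standing 14 mm out of the sloped console. Its z axis is the outward normal of the slope: it leans 20 degrees from vertical towards the carrier's -x side (the robot's side). The point moves down with the contact.
- contact (a joint): how far the spring contact is pressed in along its axis: 0 released, 0.010 m fully in against its stop. The spring pushes back 0.4 N per mm (4 N fully in); half way is 0.005 m and about 2 N.
- cell_a: cylindrical rechargeable battery cell, 18 mm diameter, 65 mm tall including the steel button (9 mm diameter, 2 mm high) on top, grey jacket with a white band at the top, 45 g. Origin: centre of the underside, z up along the cell. Loose on the bench, standing upright.
- cell_b: cylindrical rechargeable battery cell, 18 mm diameter, 65 mm tall including the steel button (9 mm diameter, 2 mm high) on top, grey jacket with a white band at the top, 45 g. Origin: centre of the underside, z up along the cell. Loose on the bench, standing upright. The two loose cells are alike: either may go in either empty well.
- cell_c: cylindrical rechargeable battery cell, 18 mm diameter, 65 mm tall including the steel button (9 mm diameter, 2 mm high) on top, grey jacket with a white band at the top, 45 g. Origin: centre of the underside, z up along the cell. Already standing in well0, to be left there.
- stand: probe stand fixed to the bench: dark disc foot 64 mm across and 12 mm high, with an upright aluminium tube, 25 mm outside, 18 mm inside, mouth 77 mm above the bench. Origin: centre of the foot's underside.
- probe: pen-shaped test probe, 122 mm long, 50 g, hanging upright in the stand, tip down. Origin: the very tip, z along the probe from tip to tail. Steel needle 5.6 mm thick from 0 to 18 mm, black nose up to 14 mm thick to 55 mm, round finger guard 26 mm across at 55 to 60 mm (it rests on the mouth of the tube, so the tip starts 22 mm above the bench), then the round grey grip, 16 mm across, from 60 to 122 mm. It must be raised at least 56 mm to clear the stand.
- drive: aluminium hard drive lying flat, 102 x 147 x 26 mm, a bystander. Origin: centre of the underside.
- jar: small glass jar with a steel cap, 56 mm across, 55 mm tall, a bystander. Origin: centre of the underside.
- screwdriver: screwdriver with a black handle lying on the bench, about 200 mm long along its x axis, handle (26 mm thick) towards -x, a bystander. Origin: under the middle of its length, on the bench.
Mind the look-alikes: they are no part of the job. Leave any brown look-alike of the stand alone.

How it is judged (in metres and radians):
On the way, in this order (a step that is already met when the one before it is completed fails the run):
1. both loose cells stand in the two empty wells, released, and the third cell is still in its own ((((horizontal distance between cell_a and well1 below 0.005 m and z of cell_a in the frame of well1 below 0.004 m and angle between cell_a's own z axis and vertical below 0.15 rad) and (horizontal distance between cell_b and well2 below 0.005 m and z of cell_b in the frame of well2 below 0.004 m and angle between cell_b's own z axis and vertical below 0.15 rad)) or ((horizontal distance between cell_b and well1 below 0.005 m and z of cell_b in the frame of well1 below 0.004 m and angle between cell_b's own z axis and vertical below 0.15 rad) and (horizontal distance between cell_a and well2 below 0.005 m and z of cell_a in the frame of well2 below 0.004 m and angle between cell_a's own z axis and vertical below 0.15 rad))) and horizontal distance between cell_c and well0 below 0.005 m and z of cell_c in the frame of well0 below 0.004 m and angle between cell_c's own z axis and vertical below 0.15 rad and contact force between each of cell_a, cell_b and the fingers below 0.1 N), for 0.2 s.
2. the gripper has lifted the probe clear of its stand (contact force between probe and the fingers above 2 N and contact force between probe and stand below 0.05 N and z of probe in the frame of stand above 0.07 m), for 0.1 s.
3. the probe is held on the contact, square and lightly pressed (distance between probe and contact_top below 0.006 m and angle between the z axis of probe and the z axis of contact_top, either way round below 0.17 rad and value of joint contact between 0.002 and 0.008 m and contact force between probe and carrier between 0.5 and 5 N and contact force between probe and the fingers above 2 N and contact force between probe and stand below 0.05 N and linear speed of probe below 0.02 m/s), for 0.5 s.
At the end, for the whole second after the job is handed in: One released cell upright in each well, on its floor (5 mm sideways, 4 mm height, 8 degrees). The probe held still in the gripper, off its stand, tip within 6 mm of the dot, within 9.7 degrees of the contact's normal, contact pressed 2 to 8 mm of its 10 mm (0.5 to 5 N) (all of step 1 and all of step 3); the arm keeps its last pose, push and grip.
It fails at once if the probe is rammed on the carrier (over 15 N) (contact force between probe and carrier above 15 N).
It fails at once if a bystander is disturbed (moved over 20 mm) (distance of any of drive, jar, screwdriver from where it was at the start of the episode above 0.02 m).
It fails at once if the third cell is lifted out of its well (z of cell_c in the frame of well0 above 0.012 m).
It also fails if it takes over 61 s, if anything falls off the work surface, if the arm or the gripper's body presses on something with over 40 N, if the wrist force passes 120 N, or if a joint passes its speed limit or range.

### The arm

A 6-joint arm with a two-finger parallel gripper is mounted at the origin on the work surface. World frame = base frame: x ahead of the robot, y to its left, z up, the work surface at z = 0. Lengths are in mm, angles in rad, forces in N, time in s.
With the tool pointing down it reaches from about 350 to 975 mm from the base axis. Payload 7.1 kg.
Tool frame: the origin (TCP) lies at the very end of the fingers, on their centre line; the grasp point (between the pads) lies 19 mm behind it; z points along the fingers, y is the line along which they close (so a half turn about z gives the same grasp; the last joint's range is limited). The gripper opens to 88 mm and grips with 3 to 60 N. Pads are 20 mm wide; open, the fingers measure 115 mm over their backs; the gripper's body (75 mm by 178 mm) begins 61 mm behind the grasp point.
Start: joints at [-1.311, 0.423, 1.63, -0, 1.089, -0.019], TCP at [172.02, -600.844, 222.675] pointing down, gripper open.
Joint ranges: [-3, 3], [-0.9, 2.11], [0.09, 2.58], [-1.31, 4.45], [0.11, 2.69], [-2.54, 2.54]. Speed limits (rad/s): [2.39, 2.39, 3.01, 3.14, 3.14, 3.14].

### API

Orientations are given as a rotation vector (axis times angle).
In Python, from workcell import sensors, imaging, close_job gives the robot as it stands. The module is installed in compiled form; this text tells all that it offers.
- The arm moves only by the tool servo_tool, never from a script. Its argument "steps" is a list of rows, each a list of 3 entries, a list of its own where there are three numbers: the shift along the world's x, y, z in m, then the turn, a rotation vector about the world's x, y, z in degrees, then the opening, from -1 (shut) to 1 (fully open). A call has exactly 8 rows; each row shifts and turns the commanded pose from where the row before left it; what a row does not reach is not made up. A row lasts 1/12 s, in which the tool goes at most 41.7 mm and 7.16 degrees, less where a joint would pass 70% of its speed; a pose out of reach is approached as far as the arm can. A call is refused whole if a number of a shift passes 0.0417 or a number of a turn 7.16, either way. A call with a gripper value outside its range is refused whole. The fingers move at their own pace and stop on an object; the grip force is fixed at half the most. Time passes only in rows, so rows that do not move let the fingers close, or fill a call up. It gives the time, the measured TCP pose, the force, the opening and the grip force at its end, in the units of the state.
- sensors.get_obs(): the state, without advancing time (a new reading comes with each control period).
- imaging.get_image(name): name is "scene" or "top" or "wrist"; returns a dict with "color" (384x512x3 uint8, blue, green, red), "range_z" (384x512 float32, mm along the optical axis (not along the pixel's ray), 0 where there is no reading), "vertical_fov" (degrees; the focal length in pixels is half the picture's height over the tangent of half this angle, whatever the lens; pixels are square), "cx", "cy" (the principal point, pixels), "k1" (the pictures are not rectified: a ray, as slopes to the right and down, at radius r is drawn at 1 + k1 r^2 times it, then the intrinsics apply), "rvec" (rotation vector, rad) and "tvec" (3), from world to camera coordinates, as OpenCV has them; the wrist camera has in their place "tool_from_camera" (4x4, takes a point from camera to tool coordinates, whose origin is the TCP and whose axes are the flange's). Camera axes: x right, y down, z forward; pixel columns grow to the right and rows downward; lengths in mm; the calibration is good to about 2 mm. A picture is of the moment at which its call begins: read the wrist's pose just before it.
- close_job(): hands the job in; it is judged then, once.
The state is a dict: "t": time; "qpos": joint angles; "qvel": joint speeds; "joint_torque": joint torques, N m; "ee_pos": TCP position; "orientation": TCP orientation; "ft_force": force on the tool from outside, world axes, zero at the start; "moment": the same for the moment, N m; "width": finger opening in mm; "grasp_force": force on a finger pad.
Only numpy, scipy, OpenCV 4.12 (cv2) and the standard library are available. Lean on these libraries where they do the work, as an engineer would, in place of code of your own. Each camera call takes 0.05 s, during which the arm holds its last target. There are 200 camera calls.

## Working session

There is one attempt and no reset: what is moved stays moved. The work goes in short steps, Python scripts to look and compute and a tool call to move; the robot and the scene stay as the last step left them, time stands still between calls to the robot, and variables do not carry over. Pictures are saved under pics/ and viewed, at most 10 in all, crops included, and the job is handed in when it is done.

Besides the shell and the picture viewer there is one more tool, called after ">>>" as name([rows], argument=value, ...), one row to a line, values as JSON. servo_tool: Moves the arm, as the interface text tells. Its arguments: {"type":"object","properties":{"steps":{"type":"array"}},"required":["steps"]}

```bash
mkdir -p pics; cat > h.py <<'E'
import numpy as np, cv2, pickle
from scipy.spatial.transform import Rotation as R
from workcell import sensors, imaging
def grab(n,tag):
    o=sensors.get_obs(); d=imaging.get_image(n); d['obs']=o
    cv2.imwrite(f'pics/{tag}.png',d['color']); pickle.dump(d,open(f'{tag}.pkl','wb')); return d
def load(tag): return pickle.load(open(f'{tag}.pkl','rb'))
def cloud(d):
    h,w=d['range_z'].shape; f=h/2/np.tan(np.radians(d['vertical_fov'])/2)
    K=np.array([[f,0,d['cx']],[0,f,d['cy']],[0,0,1.]])
    uv=np.stack(np.meshgrid(np.arange(w),np.arange(h)),-1).reshape(-1,1,2).astype(float)
    s=cv2.undistortPoints(uv,K,np.array([d['k1'],0,0,0.])).reshape(h,w,2)
    z=d['range_z'][...,None]; P=np.concatenate([s*z,z],-1)
    if 'rvec' in d:
        Rm=cv2.Rodrigues(np.array(d['rvec'],float))[0]; P=(P-np.array(d['tvec']).reshape(3))@Rm
    else:
        T=np.array(d['tool_from_camera']); P=P@T[:3,:3].T+T[:3,3]
        o=d['obs']; P=R.from_rotvec(o['orientation']).apply(P.reshape(-1,3)).reshape(h,w,3)+np.array(o['ee_pos'])
    P[d['range_z']==0]=np.nan
    return P
E
python3 - <<'E'
from h import *
for n in ('top','scene'):
    d=grab(n,n+'0'); P=cloud(d); print(n,d['k1'],d['vertical_fov'],np.nanmin(P,(0,1)),np.nanmax(P,(0,1)))
print(sensors.get_obs())
E
```

```text
top -0.08194769200920753 44.205623137109995 [   73.60854911 -1188.12826013  -774.01283676] [1572.68063641 1205.28579265  322.2353062 ]
scene -0.02902039817215866 52.23528037805295 [-1432.38881231  -974.48289061  -760.44059716] [1030.54244289 1024.17618611  260.50640237]
{'t': 0.1, 'qpos': array([-1.31096213e+00,  4.23784872e-01,  1.63059963e+00, -2.31834114e-05,
        1.08858444e+00, -1.89889626e-02]), 'qvel': array([ 0.00016332, -0.00066406, -0.00189634,  0.00019972, -0.00134393,
       -0.00092969]), 'joint_torque': array([ 1.52571451e-03, -5.45612669e+01, -2.74326253e+01,  6.45703333e-02,
        1.88088545e-02, -1.97099160e-05]), 'ee_pos': array([ 171.91325111, -600.37651878,  221.97213605]), 'orientation': array([-3.10975974e+00, -4.36384279e-01,  2.91600330e-04]), 'ft_force': array([ 0.32014839, -0.71779275, -0.35393113]), 'moment': array([-0.0223485 ,  0.02951575,  0.02306686]), 'grasp_force': 0.0, 'width': 87.94560689669578}
```

View pics/top0.png

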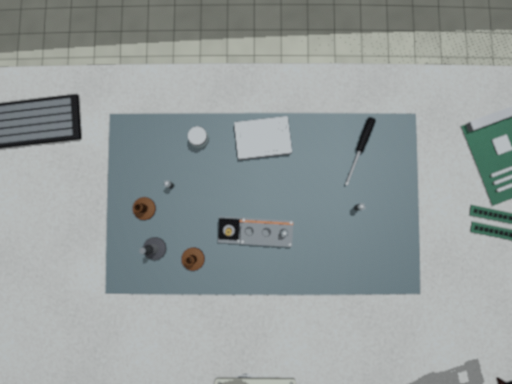

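View pics/scene0.png

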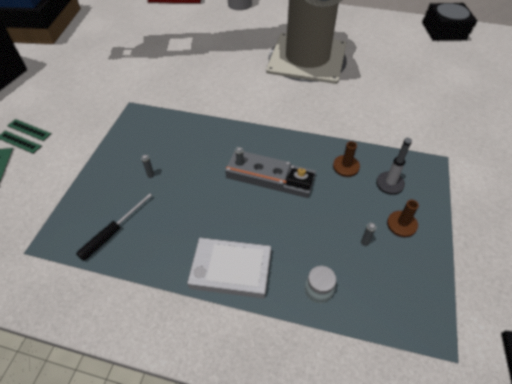

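The top view shows the loose cells at (168,185) and (360,208), and the carrier at (219–293, 218–247) with the contact at (229,230). The dark stand with the probe is at (155,248). The two brown stands are look-alikes. I'll measure positions from depth next.

```bash
python3 - <<'E'
from h import *
for n in ('top0','scene0'):
    d=load(n);P=cloud(d)
    pts={'top0':dict(cA=(168,185),cB=(360,208),car=(256,233),stand=(152,248)),'scene0':dict(cA=(370,230),cB=(148,165),car=(270,172),stand=(396,165))}[n]
    for k,(u,v) in pts.items():
        r=50 if k=='car' else 25
        q=P[max(0,v-r):v+r,u-r:u+r].reshape(-1,3)
        print(n,k,'bench z',np.nanmedian(q[:,2]))
        for lo,hi in {'cA':[(50,80)],'cB':[(50,80)],'car':[(22,33),(50,80),(36,50)],'stand':[(8,16),(70,90),(120,160)]}[k]:
            m=(q[:,2]>lo)&(q[:,2]<hi); s=q[m]
            if len(s): print('  ',lo,hi,len(s),s.mean(0).round(1),np.median(s,0).round(1),s.min(0).round(),s.max(0).round())
            if k=='car' and lo==22: 
                r_=cv2.minAreaRect(s[:,:2].astype(np.float32)); print(r_)
b=cv2.imread('pics/top0.png'); cv2.imwrite('pics/z1.png',np.hstack([cv2.resize(b[205:260,210:300],None,fx=5,fy=5,interpolation=2),cv2.resize(b[220:275,130:190],None,fx=5,fy=5,interpolation=2)]))
E
```

```text
top0 cA bench z 1.1591799361101027
   50 80 49 [619.  237.2  61.7] [625.2 231.8  62.1] [558. 223.  52.] [634. 295.  68.]
top0 cB bench z 0.9152607649672622
   50 80 39 [ 565.1 -276.7   61.9] [ 565.1 -277.    62.2] [ 557. -286.   51.] [ 573. -269.   67.]
top0 car bench z 1.8597931689589882
   22 33 1385 [498.4 -14.1  28.1] [497.6 -16.3  28.2] [460. -99.  22.] [540.  99.  33.]
((500.2923889160156, -0.37932586669921875), (198.66253662109375, 70.14555358886719), 86.5890884399414)
   50 80 41 [496.  -75.3  69.5] [495.4 -75.2  69.6] [488. -83.  62.] [503. -68.  76.]
   36 50 174 [516.7  68.9  39.8] [518.8  68.5  39. ] [487.   5.  36.] [535.  95.  50.]
top0 stand bench z 1.936838893041097
   8 16 275 [454.2 269.   12. ] [454.1 265.9  12.1] [416. 243.   8.] [513. 341.  16.]
   70 90 35 [453.9 269.2  81.9] [454.2 267.8  82.8] [441. 262.  71.] [464. 281.  87.]
   120 160 47 [453.7 270.6 139.7] [454.3 270.7 142.6] [447. 265. 120.] [461. 279. 149.]
scene0 cA bench z 0.4910984918375238
   50 80 87 [629.6 230.2  61.1] [630.8 230.   62.7] [620. 222.  50.] [637. 239.  67.]
scene0 cB bench z 0.3042868930044168
   50 80 65 [ 569.6 -274.9   60.2] [ 570.1 -273.9   61.3] [ 558. -285.   50.] [ 576. -267.   67.]
scene0 car bench z 0.7701170821057272
   22 33 1469 [505.5 -11.8  27.6] [506.7 -13.3  27.6] [ 461. -100.   22.] [542. 100.  33.]
((501.32537841796875, 0.110748291015625), (198.46719360351562, 74.03181457519531), 86.72911071777344)
   50 80 82 [500.8 -73.1  63.5] [501.9 -73.   66. ] [489. -83.  50.] [507. -65.  73.]
   36 50 194 [517.1  46.1  39.8] [518.9  68.6  38.5] [495. -83.  36.] [536.  96.  50.]
scene0 stand bench z 1.2260094394998933
   8 16 305 [459.6 271.   11.6] [462.1 265.3  11.6] [428. 242.   8.] [483. 304.  16.]
   70 90 100 [461.1 272.2  80.2] [461.8 271.3  81.6] [446. 261.  70.] [468. 286.  90.]
   120 160 88 [459.2 272.8 134.2] [459.6 272.4 134.8] [453. 266. 120.] [464. 282. 145.]
```

View pics/z1.png

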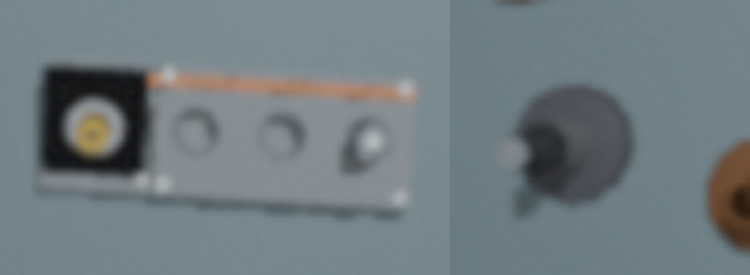

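The carrier origin is about (500.5, 0) with yaw about −3.4°. I'll head towards cell B while turning so the fingers close along the carrier's x.

>>> servo_tool([
  [[0.036,0.028,-0.004],[0,0,7.06],0.2],
  [[0.036,0.028,-0.004],[0,0,7.06],0.2],
  [[0.036,0.028,-0.004],[0,0,7.06],0.2],
  [[0.036,0.028,-0.004],[0,0,7.06],0.2],
  [[0.036,0.028,-0.004],[0,0,7.06],0.2],
  [[0.036,0.028,-0.004],[0,0,7.06],0.2],
  [[0.036,0.028,-0.004],[0,0,7.06],0.2],
  [[0.036,0.028,-0.004],[0,0,7.06],0.2],
])

```text
t: 0.77
ee_pos: [435.3, -395.3, 193.2]
orientation: [-2.528, -1.864, 0.0]
ft_force: [1.0, -0.5, 0.4]
width: 52.9
grasp_force: 0.0
```

>>> servo_tool([
  [[0.026,0.025,-0.004],[0,0,7.06],0.2],
  [[0.026,0.025,-0.004],[0,0,7.06],0.2],
  [[0.026,0.025,-0.004],[0,0,0],0.2],
  [[0.02,0.025,-0.004],[0,0,0],0.2],
  [[0,0,0],[0,0,0],0.2],
  [[0,0,0],[0,0,0],0.2],
  [[0,0,0],[0,0,0],0.2],
  [[0,0,0],[0,0,0],0.2],
])

```text
t: 1.43
ee_pos: [531.4, -297.8, 177.6]
orientation: [-2.288, -2.153, 0.0]
ft_force: [0.4, 0.4, 0.4]
width: 52.6
grasp_force: 0.0
```

```bash
python3 - <<'E'
from h import *
o=sensors.get_obs();print(o['ee_pos'],o['orientation'],o['width'],o['qpos'],o['t'])
d=grab('wrist','w1');print(d['tool_from_camera']); P=cloud(d)
m=(P[...,2]>55)&(P[...,2]<80)
print(P[m].mean(0),P[m].min(0),P[m].max(0),m.sum(),np.argwhere(m).mean(0))
E
```

```text
[ 531.38000347 -297.81374278  177.55127612] [-2.28782814e+00 -2.15276839e+00  4.66891539e-04] 52.58069878946244 [-5.30248832e-01  4.53534663e-01  1.69950817e+00 -2.85882776e-04
  9.88791608e-01 -4.69280850e-01] 1.4333
[[-6.80021022e-04 -9.54517888e-01 -2.98152879e-01  8.28113579e+01]
 [ 9.99999751e-01 -7.05879579e-04 -2.09495450e-05 -1.00434761e+00]
 [-1.90463313e-04 -2.98152819e-01  9.54518130e-01 -1.61163554e+02]
 [ 0.00000000e+00  0.00000000e+00  0.00000000e+00  1.00000000e+00]]
[ 564.79647452 -276.61618064   62.4803074 ] [ 556.35256591 -286.03048369   55.71715009] [ 573.86958402 -268.1696557    65.66598084] 257 [167.15953307 286.22178988]
```

View pics/w1.png

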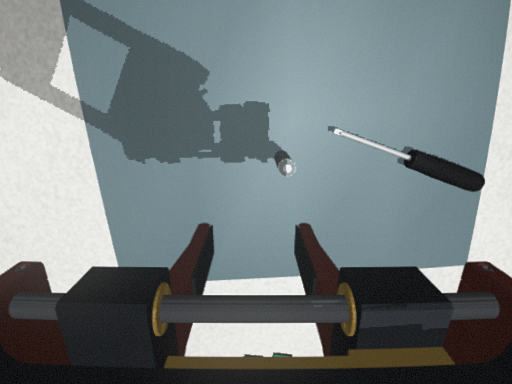

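The wrist view shows cell B at pixel (287,167), which puts it at about (565, −277). I'll move in, descend and grip.

>>> servo_tool([
  [[0.0115,0.007,-0.018],[0,0,0],0.2],
  [[0.0115,0.007,-0.018],[0,0,0],0.2],
  [[0.0107,0.0068,-0.018],[0,0,0],0.2],
  [[0,0,-0.03],[0,0,0],0.2],
  [[0,0,-0.03],[0,0,0],0.2],
  [[0,0,-0.022],[0,0,0],0.2],
  [[0,0,-0.0105],[0,0,0],0.2],
  [[0,0,0],[0,0,0],0.2],
])

```text
t: 2.15
ee_pos: [563.7, -276.3, 28.7]
orientation: [-2.285, -2.149, 0.002]
ft_force: [-0.5, -0.0, 0.8]
width: 52.7
grasp_force: 0.0
```

>>> servo_tool([
  [[0,0,0],[0,0,0],-1],
  [[0,0,0],[0,0,0],-1],
  [[0,0,0],[0,0,0],-1],
  [[0,0,0],[0,0,0],-1],
  [[0,0,0],[0,0,0],-1],
  [[0,0,0],[0,0,0],-1],
  [[0,0,0],[0,0,0],-1],
  [[0,0,0],[0,0,0],-1],
])

```text
t: 2.82
ee_pos: [566.3, -276.4, 31.9]
orientation: [2.286, 2.153, 0.001]
ft_force: [-0.3, 1.4, 6.1]
width: 17.6
grasp_force: 30.0
```

>>> servo_tool([
  [[0,0,0.033],[0,0,0],-1],
  [[0,0,0.033],[0,0,0],-1],
  [[-0.015,0.036,0.033],[0,0,0],-1],
  [[-0.015,0.036,0],[0,0,0],-1],
  [[-0.015,0.036,0],[0,0,0],-1],
  [[-0.015,0.036,0],[0,0,0],-1],
  [[-0.007,0.022,0],[0,0,0],-1],
  [[0,0,0],[0,0,0],-1],
])

```text
t: 3.48
ee_pos: [498.9, -113.2, 123.8]
orientation: [-2.282, -2.155, 0.002]
ft_force: [-0.4, 0.3, -1.1]
width: 17.6
grasp_force: 30.0
```

```bash
python3 - <<'E'
from h import *
imaging.get_image('wrist');imaging.get_image('wrist')
d=grab('wrist','w2');o=d['obs'];print(o['ee_pos'],o['orientation'],o['width'],o['t']); P=cloud(d)
cv2.imwrite('pics/w2b.png',cv2.resize(d['color'][60:290,100:400],None,fx=2.5,fy=2.5,interpolation=2))
m=(P[...,2]>24)&(P[...,2]<32)&(abs(P[...,0]-500)<60)
print(m.sum(),cv2.minAreaRect(P[m][:,:2].astype(np.float32)))
m=(P[...,2]>60)&(P[...,2]<76)&(abs(P[...,0]-500)<30)&(P[...,1]<-60)&(P[...,1]>-92); print(P[m].mean(0),P[m].min(0),P[m].max(0))
E
```

```text
[ 501.8128627  -116.3079911   124.23155701] [2.28433723e+00 2.15589709e+00 2.66739473e-04] 17.66592727905993 3.5833
11509 ((498.82391357421875, -23.641754150390625), (151.30361938476562, 70.6146469116211), 86.33155822753906)
[495.99264011 -74.67155125  68.40851652] [487.2496935  -84.23162504  60.08804808] [504.40709378 -66.03069246  72.06687487]
```

View pics/w2b.png

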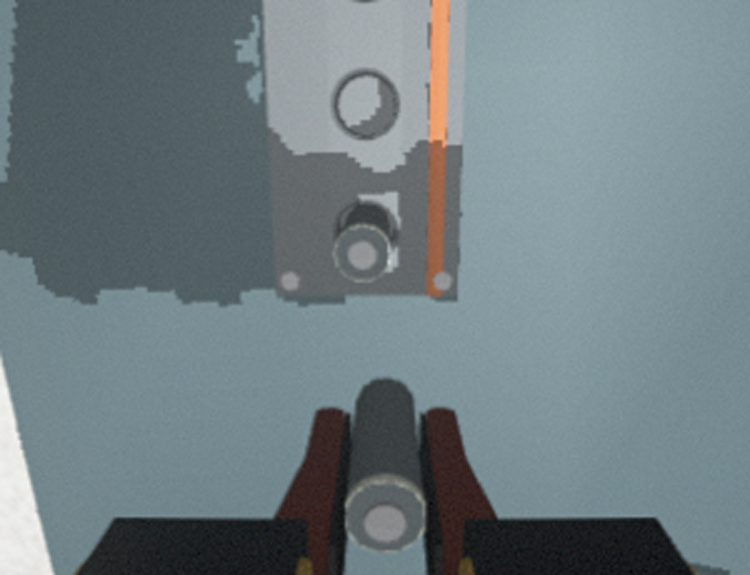

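Well1's rim is centred at crop (366,103), i.e. pixel (246.4,101). The held cell's top is at crop (386,522). I'll compute the well positions and the cell's offset in the hand.

```bash
cat >> h.py <<'E'
def ray(d,u,v,z):
    h,w=d['range_z'].shape; f=h/2/np.tan(np.radians(d['vertical_fov'])/2)
    K=np.array([[f,0,d['cx']],[0,f,d['cy']],[0,0,1.]])
    s=cv2.undistortPoints(np.array([[[u,v]]],float),K,np.array([d['k1'],0,0,0.])).ravel(); r=np.array([*s,1])
    if 'rvec' in d:
        Rm=cv2.Rodrigues(np.array(d['rvec'],float))[0]; c=-Rm.T@np.array(d['tvec']).reshape(3); r=Rm.T@r
    else:
        T=np.array(d['tool_from_camera']); o=d['obs']; q=R.from_rotvec(o['orientation']).as_matrix()
        c=q@T[:3,3]+np.array(o['ee_pos']); r=q@T[:3,:3]@r
    return c+r*(z-c[2])/r[2]
E
python3 - <<'E'
from h import *
d=load('w2');P=cloud(d)
print('well1',ray(d,100+366/2.5,60+103.5/2.5,28))
y=P[...,1];x=P[...,0];z=P[...,2]
for yc in(-30,16):
    m=(z<25)&(abs(x-500)<16)&(abs(y-yc)<20); vs,us=np.nonzero(m)
    print(yc,m.sum(),us.min(),us.max(),vs.min(),vs.max(),x[m].min(),x[m].max(),ray(d,(us.min()+us.max())/2,(vs.min()+vs.max())/2,28))
T=d['obs']['ee_pos']
m=(abs(x-T[0])<9.5)&(abs(y-T[1])<14)&(z>T[2]+24)&(z<T[2]+42); q=P[m]; zt=np.percentile(q[:,2],[5,50,95]);print(zt-T[2],q.mean(0)-T,q.min(0)-T,q.max(0)-T)
print('top',ray(d,254.4,269,T[2]+34)-T)
print(R.from_rotvec(d['obs']['orientation']).as_matrix().round(4))
E
```

```text
well1 [499.4367661  -29.14440023  28.        ]
-30 501 234 264 80 114 487.4934361145297 514.8370303215245 [501.97740804 -25.55463063  28.        ]
16 553 233 258 31 59 490.07745727258066 512.3036248633174 [501.67369879  16.67473284  28.        ]
[25.75269094 30.28858275 35.28227721] [-0.24289153  1.60013965 30.5935137 ] [-9.49490633 -9.53724254 24.01287305] [ 9.48864204 11.025931   41.85526763]
top [-0.66781641  0.5370892  34.        ]
[[ 5.780e-02  9.983e-01  5.000e-04]
 [ 9.983e-01 -5.780e-02 -3.000e-04]
 [-3.000e-04  5.000e-04 -1.000e+00]]
```

>>> servo_tool([
  [[-0.001,0.029,-0.002],[0,0,0],-1],
  [[-0.001,0.029,-0.002],[0,0,0],-1],
  [[-0.0006,0.0287,-0.002],[0,0,0],-1],
  [[0,0,-0.02],[0,0,0],-1],
  [[0,0,-0.018],[0,0,0],-1],
  [[0,0,0],[0,0,0],-1],
  [[0,0,0],[0,0,0],-1],
  [[0,0,0],[0,0,0],-1],
])

```text
t: 4.3
ee_pos: [499.9, -31.1, 80.4]
orientation: [2.288, 2.152, 0.001]
ft_force: [1.2, -0.7, -0.6]
width: 17.2
grasp_force: 30.0
```

>>> servo_tool([
  [[-0.0004,0.001,-0.008],[0,0,0],-1],
  [[0,0,-0.008],[0,0,0],-1],
  [[0,0,-0.007],[0,0,0],-1],
  [[0,0,-0.005],[0,0,0],-1],
  [[0,0,-0.005],[0,0,0],-1],
  [[0,0,0],[0,0,0],-1],
  [[0,0,0],[0,0,0],-1],
  [[0,0,0],[0,0,0],-1],
])

```text
t: 4.97
ee_pos: [498.7, -29.1, 47.0]
orientation: [2.287, 2.154, 0.0]
ft_force: [1.0, 0.9, -0.2]
width: 17.6
grasp_force: 30.0
```

>>> servo_tool([
  [[0,0,-0.004],[0,0,0],-1],
  [[0,0,-0.0025],[0,0,0],-1],
  [[0,0,-0.0015],[0,0,0],-1],
  [[0,0,0],[0,0,0],-1],
  [[0,0,0],[0,0,0],-0.2],
  [[0,0,0],[0,0,0],-0.2],
  [[0,0,0],[0,0,0],-0.2],
  [[0,0,0],[0,0,0],-0.2],
])

```text
t: 5.63
ee_pos: [498.7, -29.1, 39.1]
orientation: [2.287, 2.154, 0.0]
ft_force: [-0.1, -0.6, 0.5]
width: 35.2
grasp_force: 0.0
```

>>> servo_tool([
  [[0,0,0.025],[0,0,0],0.1],
  [[0,0,0.035],[0,0,0],0.2],
  [[0,0,0.03],[0,0,0],0.2],
  [[0.024,0.04,0],[0,0,0],0.2],
  [[0.024,0.04,0.01],[0,0,0],0.2],
  [[0.024,0.04,0.01],[0,0,0],0.2],
  [[0.024,0.04,0.01],[0,0,0],0.2],
  [[0.0,0.0,0.0],[0,0,0],0.2],
])

```text
t: 6.3
ee_pos: [587.9, 116.9, 157.8]
orientation: [2.281, 2.156, 0.012]
ft_force: [0.7, 0.1, 1.0]
width: 52.8
grasp_force: 0.0
```

```bash
python3 - <<'E'
from h import *
imaging.get_image('wrist');imaging.get_image('wrist')
d=grab('wrist','w3');o=d['obs'];print(o['ee_pos'],o['orientation'],o['width'],o['t']); P=cloud(d)
m=(P[...,2]>55)&(P[...,2]<75)&(abs(P[...,0]-627)<30)&(abs(P[...,1]-232)<30)
q=P[m];print(m.sum(),q.mean(0),q.min(0),q.max(0),np.argwhere(m).mean(0))
d=grab('top','top3');P=cloud(d)
m=(P[...,2]>55)&(P[...,2]<80)&(abs(P[...,0]-500)<30)&(abs(P[...,1]+30)<22)
q=P[m];print(m.sum(),q.mean(0),q.max(0))
E
```

```text
[583.25196465 112.62128093 155.31101006] [2.28367736e+00 2.15671642e+00 7.03536467e-04] 53.07455312402226 6.4
401 [625.55541031 231.25761145  62.40959444] [616.76761369 222.45030303  55.15896441] [634.68933143 240.57373583  65.97541498] [ 59.60349127 296.6882793 ]
37 [497.38237365 -30.27985004  69.7794883 ] [505.64750195 -21.23963707  75.49749317]
```

Cell B is seated. Cell A is at (625.7, 231.4).

>>> servo_tool([
  [[0.0106,0.0298,-0.01],[0,0,0],0.2],
  [[0.0106,0.0298,-0.01],[0,0,0],0.2],
  [[0.0106,0.0298,-0.01],[0,0,0],0.2],
  [[0.0106,0.0295,-0.01],[0,0,0],0.2],
  [[0,0,-0.03],[0,0,0],0.2],
  [[0,0,-0.03],[0,0,0],0.2],
  [[0,0,-0.024],[0,0,0],0.2],
  [[0,0,0],[0,0,0],0.2],
])

```text
t: 7.17
ee_pos: [620.8, 227.3, 25.6]
orientation: [-2.285, -2.15, 0.015]
ft_force: [-1.5, 0.2, -0.1]
width: 52.5
grasp_force: 0.0
```

>>> servo_tool([
  [[0,0,0],[0,0,0],0.2],
  [[0,0,0],[0,0,0],-1],
  [[0,0,0],[0,0,0],-1],
  [[0,0,0],[0,0,0],-1],
  [[0,0,0],[0,0,0],-1],
  [[0,0,0],[0,0,0],-1],
  [[0,0,0],[0,0,0],-1],
  [[0,0,0],[0,0,0],-1],
])

```text
t: 7.83
ee_pos: [625.7, 230.5, 31.9]
orientation: [2.286, 2.154, 0.001]
ft_force: [-1.4, -0.7, 5.3]
width: 17.3
grasp_force: 30.0
```

>>> servo_tool([
  [[0,0,0.035],[0,0,0],-1],
  [[0,0,0.035],[0,0,0],-1],
  [[-0.0206,-0.0357,0.01],[0,0,0],-1],
  [[-0.0206,-0.0357,0],[0,0,0],-1],
  [[-0.0206,-0.0357,0],[0,0,0],-1],
  [[-0.0206,-0.0357,0],[0,0,0],-1],
  [[-0.0206,-0.0357,0],[0,0,0],-1],
  [[-0.021,-0.0356,0],[0,0,0],-1],
])

```text
t: 8.5
ee_pos: [500.4, 15.6, 111.1]
orientation: [2.286, 2.155, 0.0]
ft_force: [0.5, -0.6, -0.3]
width: 17.7
grasp_force: 30.0
```

>>> servo_tool([
  [[0,0,0],[0,0,0],-1],
  [[0,0,0],[0,0,0],-1],
  [[0,0,-0.008],[0,0,0],-1],
  [[0,0,-0.008],[0,0,0],-1],
  [[0,0,-0.008],[0,0,0],-1],
  [[0,0,0],[0,0,0],-1],
  [[0,0,0],[0,0,0],-1],
  [[0,0,0],[0,0,0],-1],
])

```text
t: 9.17
ee_pos: [501.7, 17.4, 86.6]
orientation: [-2.285, -2.155, 0.001]
ft_force: [0.0, 0.2, 0.2]
width: 17.3
grasp_force: 30.0
```

>>> servo_tool([
  [[0,-0.0005,-0.01],[0,0,0],-1],
  [[0,0,-0.008],[0,0,0],-1],
  [[0,0,-0.008],[0,0,0],-1],
  [[0,0,-0.007],[0,0,0],-1],
  [[0,0,-0.006],[0,0,0],-1],
  [[0,0,0],[0,0,0],-1],
  [[0,0,0],[0,0,0],-1],
  [[0,0,0],[0,0,0],-1],
])

```text
t: 9.83
ee_pos: [501.8, 16.3, 48.0]
orientation: [2.287, 2.154, 0.0]
ft_force: [-0.4, 0.5, 0.1]
width: 17.5
grasp_force: 30.0
```

>>> servo_tool([
  [[0,0,-0.005],[0,0,0],-1],
  [[0,0,-0.003],[0,0,0],-1],
  [[0,0,-0.0013],[0,0,0],-1],
  [[0,0,0],[0,0,0],-1],
  [[0,0,0],[0,0,0],-0.2],
  [[0,0,0],[0,0,0],-0.2],
  [[0,0,0],[0,0,0],-0.2],
  [[0,0,0],[0,0,0],-0.2],
])

```text
t: 10.5
ee_pos: [501.8, 16.4, 38.8]
orientation: [2.287, 2.154, 0.0]
ft_force: [-0.7, -0.5, 0.6]
width: 34.8
grasp_force: 0.0
```

>>> servo_tool([
  [[0,0,0.02],[0,0,0],-0.2],
  [[0,0,0.03],[0,0,0],-0.1],
  [[0,0,0.03],[0,0,0],0],
  [[0,0,0.03],[0,0,0],0],
  [[0,0,0.0],[0,0,0],0],
  [[0,0,0],[0,0,0],0],
  [[0,0,0],[0,0,0],0],
  [[0,0,0],[0,0,0],0],
])

```text
t: 11.17
ee_pos: [500.7, 16.3, 147.6]
orientation: [-2.286, -2.153, 0.003]
ft_force: [0.5, 0.7, 0.0]
width: 43.8
grasp_force: 0.0
```

```bash
python3 - <<'E'
from h import *
d=grab('wrist','w4');o=d['obs'];print(o['ee_pos'],o['orientation'],o['width'],o['t']); P=cloud(d)
c=d['color'][40:240,130:390]; cv2.imwrite('pics/w4b.png',cv2.resize(c,None,fx=3,fy=3,interpolation=2))
m=(P[...,2]>36)&(P[...,2]<50)&(abs(P[...,0]-499)<14)&(abs(P[...,1]-71)<14)
q=P[m];print(m.sum(),q.mean(0),q.min(0),q.max(0))
A=np.c_[q[:,:2],np.ones(len(q))];print('plane',np.linalg.lstsq(A,q[:,2],rcond=None)[0])
for y in(-76,-30,16):
    m=(P[...,2]>55)&(P[...,2]<80)&(abs(P[...,0]-500)<20)&(abs(P[...,1]-y)<16);q=P[m]
    if m.sum(): print(y,m.sum(),q.mean(0),q.max(0))
m=(P[...,2]>100)&(P[...,1]>200);print(P[m].mean(0) if m.any() else None)
E
```

```text
[500.72466123  16.31413092 147.55555845] [-2.28584125 -2.15295125  0.00251336] 43.8438990867684 11.1667
305 [500.40365032  71.10422767  42.0987133 ] [490.55111202  62.52710738  36.01594084] [509.90730891  79.53272887  46.11094893]
plane [ 0.07908004 -0.05873224  6.7028841 ]
-76 329 [495.82917694 -71.90431661  65.89279222] [504.70755001 -65.0315777   71.50381897]
-30 336 [497.22074741 -27.76314679  66.79403299] [505.90978463 -20.47053755  71.55431584]
16 351 [500.40292286  18.97444458  67.39725368] [509.20816498  26.66298259  71.8561916 ]
None
```

View pics/w4b.png

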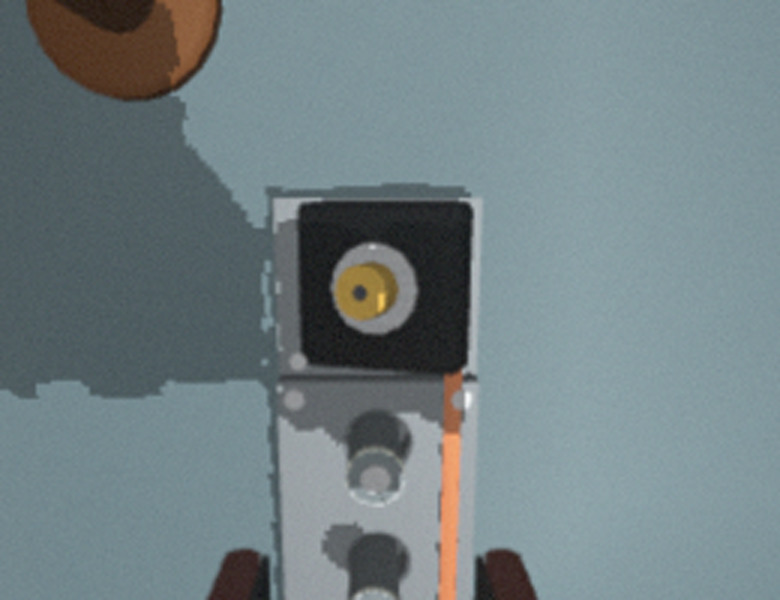

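The dot is at crop (360,293), i.e. pixel (250,137.7). All three cells read a top of about 71.5 mm, so they are seated. Now to look at the probe.

>>> servo_tool([
  [[-0.005,0.015,0.017],[0,0,0],0],
  [[-0.008,0.026,0.017],[0,0,0],0],
  [[-0.01,0.034,0.017],[0,0,0],0],
  [[-0.01,0.034,0.016],[0,0,0],0],
  [[-0.01,0.035,0],[0,0,0],0],
  [[0,0,0],[0,0,0],0],
  [[0,0,0],[0,0,0],0],
  [[0,0,0],[0,0,0],0],
])

```text
t: 11.88
ee_pos: [458.1, 160.1, 214.6]
orientation: [-2.285, -2.155, 0.003]
ft_force: [0.0, -0.8, -0.2]
width: 43.4
grasp_force: 0.0
```

```bash
python3 - <<'E'
from h import *
d=load('w4'); print('dot',[ray(d,250,137.7,z).round(1) for z in (42,43,44)])
imaging.get_image('wrist')
d=grab('wrist','w5');o=d['obs'];print(o['ee_pos'],o['orientation'],o['width'],o['t']); P=cloud(d)
cv2.imwrite('pics/w5b.png',cv2.resize(d['color'][0:240,90:410],None,fx=2.4,fy=2.4,interpolation=2))
x,y,z=P[...,0],P[...,1],P[...,2]
for lo,hi in((135,155),(110,130),(95,105),(86,95),(70,86),(8,16)):
    m=(z>lo)&(z<hi)&(abs(x-456)<40)&(abs(y-268)<40);q=P[m]
    if m.sum():print(lo,hi,m.sum(),q.mean(0).round(1),q.min(0).round(1),q.max(0).round(1),np.argwhere(m).mean(0).round())
m=(z>60)&(y<235)&(y>130)&(z<170); print('brown',P[m].mean(0),P[m].max(0)) if m.any() else 0
E
```

```text
dot [array([499.2,  70.4,  42. ]), array([499.2,  70.5,  43. ]), array([499.2,  70.6,  44. ])]
[458.35465827 159.58260466 214.69753829] [-2.28665873 -2.15334598  0.00308048] 43.85649362398501 11.9333
135 155 385 [453.5 273.7 142.6] [445.2 266.  135.3] [461.3 281.9 145.6] [ 65. 240.]
110 130 39 [455.3 267.4 120.5] [448.1 265.9 111. ] [460.9 271.5 129.7] [ 76. 244.]
95 105 13 [455.8 267.4 100.5] [449.1 266.   95.3] [460.5 270.7 104. ] [ 79. 245.]
86 95 13 [453.9 267.4  91.2] [445.9 265.9  86.6] [460.3 271.2  94.8] [ 80. 244.]
70 86 212 [455.2 269.7  81.1] [441.3 262.2  71.3] [466.3 283.1  85.6] [ 78. 245.]
8 16 1436 [455.1 270.3  10.8] [421.6 242.6   8. ] [484.4 306.3  14.2] [ 83. 247.]
brown [425.96161611 169.49491733  73.26320931] [437.86177783 181.18348909  78.86684697]
```

View pics/w5b.png

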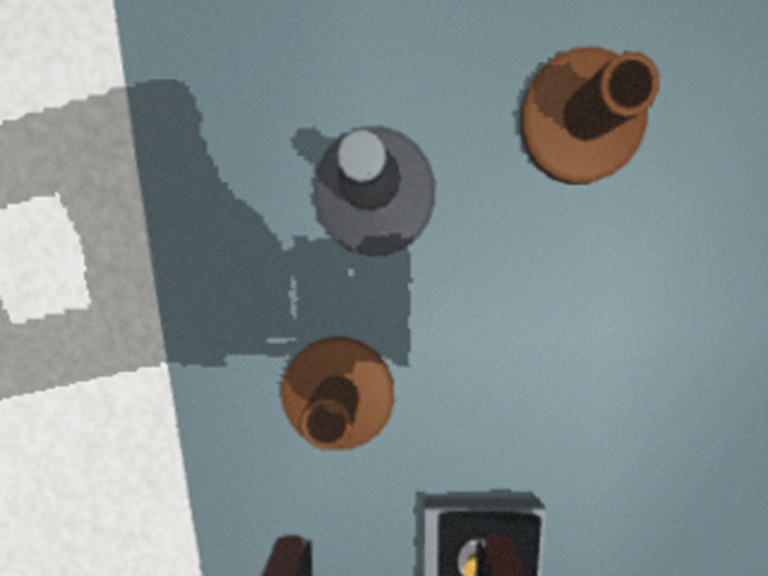

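The grey probe tail sits at crop (362,155), giving the probe at about (453.4, 274), upright with its top at 144.

>>> servo_tool([
  [[-0.001,0.024,-0.01],[0,0,0],0],
  [[-0.001,0.03,-0.01],[0,0,0],0],
  [[-0.001,0.03,-0.01],[0,0,0],0],
  [[-0.002,0.0302,-0.005],[0,0,0],0],
  [[0,0,0],[0,0,0],0],
  [[0,0,-0.02],[0,0,0],0],
  [[0,0,-0.01],[0,0,0],0],
  [[0,0,0],[0,0,0],0],
])

```text
t: 12.65
ee_pos: [452.5, 272.4, 148.3]
orientation: [-2.288, -2.152, 0.008]
ft_force: [-0.4, -0.6, -0.1]
width: 44.0
grasp_force: 0.0
```

>>> servo_tool([
  [[0,0,-0.015],[0,0,0],0],
  [[0,0,-0.02],[0,0,0],0],
  [[0,0,-0.0165],[0,0,0],0],
  [[0,0,0],[0,0,0],0],
  [[0,0,0],[0,0,0],0],
  [[0,0,0],[0,0,0],0],
  [[0,0,0],[0,0,0],0],
  [[0,0,0],[0,0,0],0],
])

```text
t: 13.32
ee_pos: [454.4, 274.8, 100.4]
orientation: [2.287, 2.153, 0.003]
ft_force: [0.4, 0.1, 0.7]
width: 43.9
grasp_force: 0.0
```

>>> servo_tool([
  [[-0.0005,-0.0005,-0.001],[0,0,0],-0.3],
  [[0,0,0],[0,0,0],-1],
  [[0,0,0],[0,0,0],-1],
  [[0,0,0],[0,0,0],-1],
  [[0,0,0],[0,0,0],-1],
  [[0,0,0],[0,0,0],-1],
  [[0,0,0],[0,0,0],-1],
  [[0,0,0],[0,0,0],-1],
])

```text
t: 13.98
ee_pos: [453.2, 274.1, 98.3]
orientation: [-2.287, -2.154, -0.0]
ft_force: [-1.2, -0.2, 0.6]
width: 15.6
grasp_force: 30.0
```

>>> servo_tool([
  [[0,0,0.005],[0,0,0],-1],
  [[0,0,0.01],[0,0,0],-1],
  [[0,0,0.015],[0,0,0],-1],
  [[0,0,0.02],[0,0,0],-1],
  [[0,0,0.02],[0,0,0],-1],
  [[0,0,0.01],[0,0,0],-1],
  [[0,0,0],[0,0,0],-1],
  [[0,0,0],[0,0,0],-1],
])

```text
t: 14.65
ee_pos: [453.3, 274.1, 178.6]
orientation: [2.287, 2.154, 0.002]
ft_force: [-0.0, -0.0, -1.0]
width: 15.9
grasp_force: 30.0
```

>>> servo_tool([
  [[0,-0.02,0],[0,0,0],-1],
  [[0.002,-0.03,0],[0,0,0],-1],
  [[0.002,-0.035,0],[-0.29,-4.99,0],-1],
  [[0.003,-0.035,0],[-0.29,-4.99,0],-1],
  [[0.003,-0.035,0],[-0.29,-4.99,0],-1],
  [[0.003,-0.03,0],[-0.29,-4.99,0],-1],
  [[0,-0.0167,-0.01],[0,0,0],-1],
  [[0,0,-0.015],[0,0,0],-1],
])

```text
t: 15.32
ee_pos: [464.3, 69.8, 152.5]
orientation: [2.09, 1.964, 0.346]
ft_force: [0.6, -0.0, -1.0]
width: 15.6
grasp_force: 30.0
```

>>> servo_tool([
  [[0,0,-0.01],[0,0,0],-1],
  [[0,0,-0.005],[0,0,0],-1],
  [[0,0,0],[0,0,0],-1],
  [[0,0,0],[0,0,0],-1],
  [[0,0,0],[0,0,0],-1],
  [[0,0,0],[0,0,0],-1],
  [[0,0,0],[0,0,0],-1],
  [[0,0,0],[0,0,0],-1],
])

```text
t: 15.98
ee_pos: [466.4, 72.6, 138.6]
orientation: [2.087, 1.966, 0.348]
ft_force: [0.7, 0.1, 0.6]
width: 15.8
grasp_force: 30.0
```

```bash
python3 - <<'E'
from h import *
d=grab('wrist','w6');o=d['obs'];M=R.from_rotvec(o['orientation']).as_matrix();print(o['ee_pos'],M.round(4),o['ft_force']); P=cloud(d)
n=np.array([-.3414,.0199,.9397]);print('tool z vs -n deg',np.degrees(np.arccos(-M[:,2]@n)),'tip pred',o['ee_pos']+76.3*M[:,2])
s=grab('scene','s6')
a=cv2.resize(d['color'][90:290,180:320],None,fx=3,fy=3,interpolation=2);b=cv2.resize(s['color'][110:210,250:320],(378,540),interpolation=2)
b=np.vstack([b,np.zeros((60,378,3),np.uint8)]);cv2.imwrite('pics/w6b.png',np.hstack([a,b]))
E
```

```text
[466.42455064  72.55573523 138.59524696] [[ 5.930e-02  9.378e-01  3.421e-01]
 [ 9.982e-01 -5.600e-02 -1.960e-02]
 [ 8.000e-04  3.426e-01 -9.395e-01]] [0.71616432 0.08038479 0.64429339]
tool z vs -n deg 0.2186208517496501 tip pred [492.52550526  71.06116598  66.91403303]
```

View pics/w6b.png

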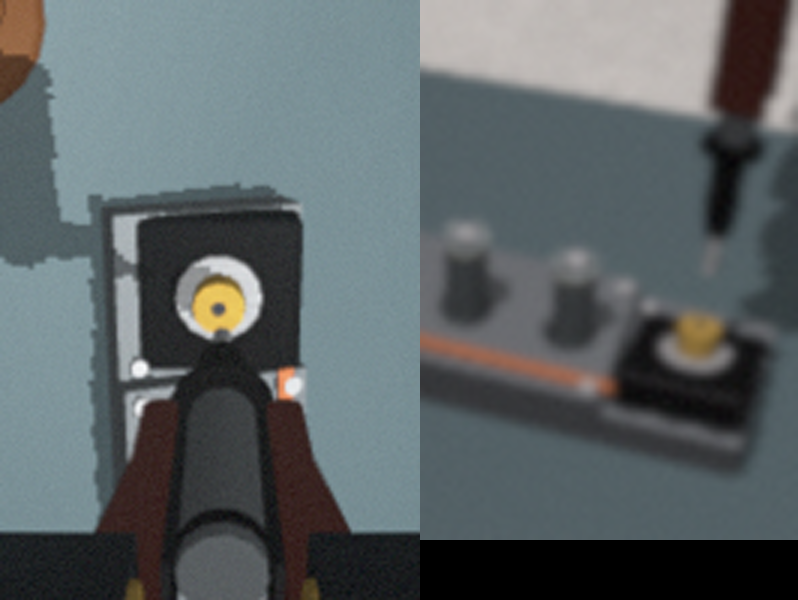

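The tip is at wrist pixel (253.7,201) and the dot at (252.7,193). I'll check both in world coordinates.

```bash
python3 - <<'E'
from h import *
d=load('w6');n=np.array([-.3414,.0199,.9397]);c=ray(d,252.7,193,43);t=ray(d,253.7,201,66.9)
print('dot',c,'tip',t,'along',(t-c)@n,'lateral',(t-c)-((t-c)@n)*n)
t=np.array([492.5,71.1,66.9]);print('pred',(t-c)@n,(t-c)-((t-c)@n)*n)
P=cloud(d);k=P[188:196,248:257].reshape(-1,3);print(np.nanmedian(k,0))
E
```

```text
dot [498.81575502  70.61793231  43.        ] tip [491.18623271  71.35101572  66.9       ] along 25.078137278525688 lateral [0.93215375 0.23402847 0.3340744 ]
pred 24.62462191142961 [ 2.0910909  -0.00796229  0.76024279]
[498.2445585   72.20115926  42.55248437]
```

>>> servo_tool([
  [[0.001,-0.0001,-0.004],[0,0,0],-1],
  [[0.001,-0.0001,-0.004],[0,0,0],-1],
  [[0.001,-0.0001,-0.004],[0,0,0],-1],
  [[0.001,-0.0001,-0.004],[0,0,0],-1],
  [[0.0015,-0.0002,-0.0033],[0,0,0],-1],
  [[0,0,0],[0,0,0],-1],
  [[0,0,0],[0,0,0],-1],
  [[0,0,0],[0,0,0],-1],
])

```text
t: 16.75
ee_pos: [471.7, 71.7, 118.8]
orientation: [2.088, 1.966, 0.347]
ft_force: [0.8, -0.2, -0.8]
width: 15.7
grasp_force: 30.0
```

```bash
cat > f.py <<'E'
from h import *
import sys
n=np.array([-.3414,.0199,.9397]);F=[];p=[];b=[]
for i in range(10):
    d=imaging.get_image('wrist');o=sensors.get_obs();F.append(o['ft_force']);p.append(o['ee_pos'])
F=np.array(F);p=np.array(p);M=R.from_rotvec(o['orientation']).as_matrix()
tip=p.mean(0)+76.3*M[:,2];dot=np.array([498.9,70.5,43.])
print('F',F.mean(0).round(2),'F.n',(F@n).mean().round(2),(F@n).std().round(2),'tip',tip.round(1),'along',((tip-dot)@n).round(2),'lat',((tip-dot)-((tip-dot)@n)*n).round(1),o['t'])
E
python3 f.py
```

```text
F [ 0.05  0.1  -0.65] F.n -0.62 0.42 tip [497.8  70.2  47.3] along 4.44 lat [ 0.4 -0.3  0.2] 17.25
```

>>> servo_tool([
  [[0.0005,0,-0.0014],[0,0,0],-1],
  [[0.0005,0,-0.0014],[0,0,0],-1],
  [[0.0005,0,-0.0014],[0,0,0],-1],
  [[0.0005,0,-0.0014],[0,0,0],-1],
  [[0.0005,-0.0001,-0.0014],[0,0,0],-1],
  [[0.0006,-0.0001,-0.0015],[0,0,0],-1],
  [[0,0,0],[0,0,0],-1],
  [[0,0,0],[0,0,0],-1],
])

```text
t: 17.92
ee_pos: [474.8, 71.5, 110.3]
orientation: [2.088, 1.966, 0.347]
ft_force: [-0.0, 1.4, 1.8]
width: 15.4
grasp_force: 30.0
```

```bash
python3 f.py
```

```text
F [-0.63  0.37  1.22] F.n 1.37 0.49 tip [500.8  70.   38.7] along -4.67 lat [ 0.3 -0.4  0.1] 18.4167
```

The contact force rose by 2.0 N, which means about 5 mm of press, and the geometry agrees. One last look before handing in.

```bash
python3 - <<'E'
from h import *
d=grab('wrist','w7');s=grab('scene','s7')
a=cv2.resize(d['color'][90:290,180:320],None,fx=3,fy=3,interpolation=2);b=cv2.resize(s['color'][120:210,220:320],(378,340),interpolation=2)
b=np.vstack([b,np.zeros((260,378,3),np.uint8)]);cv2.imwrite('pics/w7b.png',np.hstack([a,b]))
E
```

```text
(no output)
```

View pics/w7b.png

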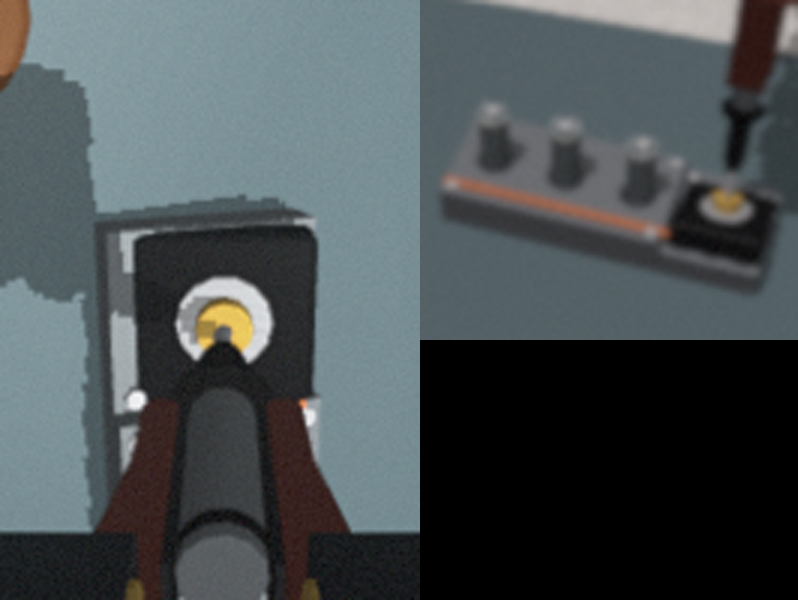

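The needle tip covers the dot at crop (223,328), the contact is pressed in, and all three cells stand seated at about the same height. Handing in.

```bash
python3 -c "
from workcell import close_job
print(close_job())"
```

```text
the job is handed in; nothing more can be done
None
```

I handed the job in (no verdict came back): both loose cells are seated and upright in the empty wells, the third cell is still in its own, and the gripper is holding the probe square on the dot with the contact pressed about 5 mm (about 2 N).

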